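# Pull the red cap off a sauce pot at the festival stall

### The arm

A 6-joint arm with a two-finger parallel gripper is mounted at the origin on the work surface. World frame = base frame: x ahead of the robot, y to its left, z up, the work surface at z = 0. Lengths are in m, angles in rad, forces in N, time in s.
With the tool pointing down it reaches from about 0.35 to 0.85 m from the base axis. Payload 8.1 kg.
Tool frame: the origin (TCP) lies at the very end of the fingers, on their centre line; the grasp point (between the pads) lies ctrl.grip_point_offset behind it (ctrl.grip_point_offset is the distance from the TCP to the grasp point, in m); y points along the fingers, x is the direction in which the jaws open and shut, and the axes are right-handed (so a half turn about y gives the same grasp; the last joint's range is limited). The gripper opens to 93 mm and grips with 3 to 60 N. Pads are 15 mm wide; open, the fingers measure 128 mm over their backs; the gripper's body (75 mm by 188 mm) begins 65 mm behind the grasp point.
Start: joints at [-1.429, 0.13, 1.488, -0, 1.523, -0.085], TCP at [0.135, -0.585, 0.219] pointing down, gripper open.
Joint ranges: [-2.96, 2.96], [-0.89, 2.26], [0.02, 2.5], [-1.34, 4.48], [0, 2.73], [-2.66, 2.66]. Speed limits (rad/s): [2.39, 2.39, 2.79, 3.14, 3.14, 3.14].

### API

Orientations are given as a unit quaternion [x, y, z, w].
In Python, from plant import readout, cams, workorder, ctrl gives the robot as it stands.
- The arm moves only by the shell command python3 -m handwheel 'ROWS' [FORCE]. ROWS is JSON, a list of rows, each a list of 5 numbers: the shift along the world's x, y, z in mm, then the turn about the world's z in degrees, then the opening, from 0 (shut) to 1 (fully open). A call has 1 to 12 rows; each row is the pose to reach, as a shift and turn from the pose commanded when the call began; what a row does not reach only later rows make up. A row lasts 1/10 s, in which the tool goes at most 50 mm and 8.59 degrees, less where a joint would pass 70% of its speed; a pose out of reach is approached as far as the arm can. A call with a gripper value outside its range is refused whole. The fingers move at their own pace and stop on an object; FORCE is the grip in N (left out, the last holds). Time passes only in rows, so rows that repeat a pose let the fingers close. It gives the time, the measured TCP pose, the force and the opening at its end, in the units of the state.
- readout.get_obs(): the state, without advancing time (a new reading comes with each control period).
- cams.grab_frame(name): name is "scene" or "top"; returns a dict with "pixels" (384x512x3 uint8, red, green, blue), "fovy" (degrees; the focal length in pixels is half the picture's height over the tangent of half this angle, whatever the lens; pixels are square), "cx", "cy" (the principal point, pixels), "cam_to_world" (4x4, takes a point from camera to world coordinates). Camera axes: x right, y up, looking along -z (the intrinsics and any distortion apply to the point x, -y, -z); pixel columns grow to the right and rows downward; lengths in m; the calibration is good to about 2 mm. A picture is of the moment at which its call begins. There is no depth.
- workorder.job_done(): hands the job in, once; it reports no verdict.
The state is a dict: "clock": time; "joint_pos": joint angles; "joint_vel": joint speeds; "effort": joint torques, N m; "ee_pos": TCP position; "tool_rot": TCP orientation; "contact_force": force on the tool from outside, world axes, zero at the start; "wrist_torque": the same for the moment, N m; "gripper_width": opening from 0.0 (shut) to 1.0 (fully open).
Only numpy, scipy, OpenCV 4.12 (cv2) and the standard library are available. Lean on these libraries where they do the work, as an engineer would, in place of code of your own. Each camera call takes 0.05 s, during which the arm holds its last target. There are 200 camera calls.

### The job

Take the puller by its blue handle, hook its two lips under the brim of the snug red cap, pull straight up until the cap pops off its sauce pot, and carry it on the puller to the white tray. Set it down there so that the red cap ends up level, right side up, in the tray, and leave the puller standing upright on its lips, in the tray or on the table. Do not touch the red cap with the gripper, and leave the green cap on its pot.

Things in the scene. Friction and masses are not known exactly. Their poses are not given: they have to be found in the camera images.
- puller_grip (a point): Centre of the blue 22x22x82 mm handle of a loose 0.2 kg steel stirrup puller, upright at start, z up. Bridge (114 along y, 36 along x) spans 41-47 below it; 2 legs (106 apart inside) go down to 2 inward lips: 6 thick, 60 along x, 56 gap, undersides 105 below this point. Open at +x and -x (alike): slide it along its x over a cap, lips under the brim beside the skirt, handle above the cap's centre.
- cap_red: Red mushroom cap, 60 g, snug on a fixed pot's neck. Origin: skirt's underside centre, z up, 80 above table. Skirt 40 wide, 18 tall; brim above it 84 wide, 11 thick. Pot 90 wide, its shoulder 20 below origin: 38 free height under the brim. An upward pull of about 10 N pops it within 10, clear after 18. 3 pots (one open) in a row along y, 135+ apart; robot's side of the row is clear. All in mm.
- cap_green: Green cap, same shape, size (mm) and origin as the red one, on a like pot: leave it on.
- tray_in (a point): Centre of the inner floor, 4 mm above the table, of a fixed white tray: 180 mm along its x, 240 mm along its y, rim 12 mm high, walls 4 mm. The puller fits standing in it, carrying the cap: when lowered, the cap's skirt comes to stand on the floor, then the lips, loose under the brim.

How it is judged:
By the outcome, as a careful person would: the job done as asked, in the order asked, and still so for the second after the job is handed in, with the robot touching nothing.
It also fails if it takes over 54 s, if anything falls off the work surface, if the arm or the gripper's body presses on something with over 40 N, if the wrist force passes 120 N, or if a joint passes its speed limit or range.

## Working session

There is one attempt and no reset: what is moved stays moved. The work goes in short steps, Python scripts to look and compute and a shell command to move; the robot and the scene stay as the last step left them, time stands still between calls to the robot, and variables do not carry over. Pictures are saved under pics/ and viewed, about 8 in all and at most 12, crops included, and the job is handed in when it is done.

```bash
mkdir -p pics; ls
python3 - <<'E'
from plant import readout,cams,ctrl
import cv2,numpy as np
np.set_printoptions(precision=4,suppress=True)
print(readout.get_obs(),ctrl.grip_point_offset)
print([a for a in dir(ctrl) if a[0]!='_'])
ims=[]
for n in("scene","top"):
    f=cams.grab_frame(n); print({k:v for k,v in f.items() if k!='pixels'})
    cv2.imwrite(f"pics/{n}0.png",f['pixels'][:,:,::-1]);
E
```

```text
pics
{'clock': 0.0, 'joint_pos': array([-1.4294,  0.1312,  1.4893,  0.    ,  1.523 , -0.0854]), 'joint_vel': array([ 0.0021, -0.0012, -0.002 ,  0.0008, -0.0006,  0.0022]), 'effort': array([ -0.    , -55.9848, -49.1754,   0.0769,   0.036 ,  -0.0001]), 'ee_pos': array([ 0.1349, -0.5841,  0.2176]), 'tool_rot': array([-0.5529,  0.4407, -0.4397,  0.5538]), 'contact_force': array([ 0.1158, -0.3636,  0.1793]), 'wrist_torque': array([ 0.0069, -0.0458,  0.0167]), 'gripper_width': 1.0010865491694032} 0.0188
['MotionError', 'grip_point_offset']
{'fovy': 45.902461691870286, 'cx': 257.92545973962933, 'cy': 188.2449050084017, 'cam_to_world': array([[-0.0805, -0.7966,  0.5992,  1.0132],
       [ 0.9967, -0.062 ,  0.0515,  0.0257],
       [-0.0039,  0.6014,  0.799 ,  0.7091],
       [ 0.    ,  0.    ,  0.    ,  1.    ]])}
{'fovy': 50.97232476343348, 'cx': 263.960420961343, 'cy': 189.99416471781007, 'cam_to_world': array([[-0.0279,  0.9972, -0.0701,  0.4844],
       [-0.9987, -0.0307, -0.0398, -0.0115],
       [-0.0418,  0.0689,  0.9967,  0.8843],
       [ 0.    ,  0.    ,  0.    ,  1.    ]])}
```

View pics/scene0.png

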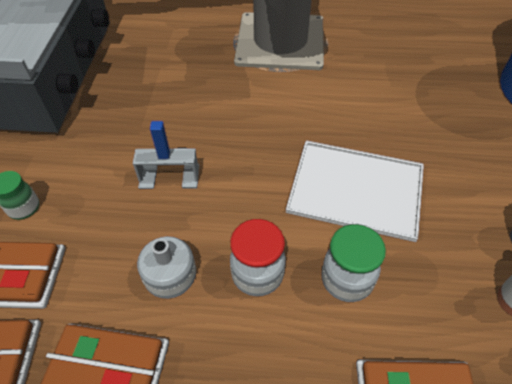

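View pics/top0.png

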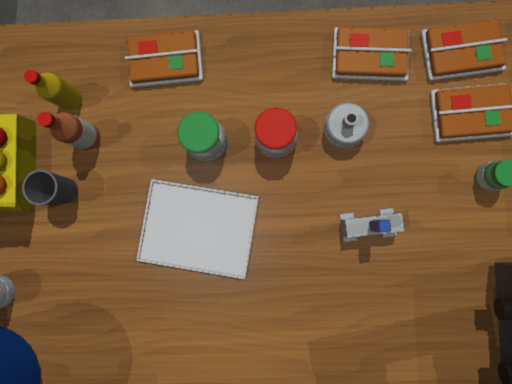

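```bash
cat > h.py <<'E'
import cv2,numpy as np
from plant import readout,cams
from scipy.spatial.transform import Rotation as R
np.set_printoptions(precision=4,suppress=True)
class V:
    def __init__(s,n):
        s.f=cams.grab_frame(n); s.p=s.f['pixels']; s.hsv=cv2.cvtColor(s.p,cv2.COLOR_RGB2HSV)
        s.T=s.f['cam_to_world']; s.F=s.p.shape[0]/2/np.tan(np.radians(s.f['fovy'])/2)
    def ray(s,uv):
        uv=np.atleast_2d(uv).astype(float)
        return np.c_[(uv[:,0]-s.f['cx'])/s.F,-(uv[:,1]-s.f['cy'])/s.F,-np.ones(len(uv))]@s.T[:3,:3].T
    def plane(s,uv,z):
        d=s.ray(uv); o=s.T[:3,3]; return o+d*((z-o[2])/d[:,2])[:,None]
    def proj(s,P):
        c=(np.atleast_2d(P)-s.T[:3,3])@s.T[:3,:3]
        return np.c_[s.f['cx']-s.F*c[:,0]/c[:,2],s.f['cy']+s.F*c[:,1]/c[:,2]]
    def mask(s,lo,hi,near,rad):
        m=cv2.inRange(s.hsv,lo,hi); r=np.zeros_like(m); cv2.circle(r,near,rad,255,-1); m&=r
        n,l,st,_=cv2.connectedComponentsWithStats(m); return (l==1+np.argmax(st[1:,4])).astype(np.uint8)
    def hull(s,m): return cv2.convexHull(cv2.findContours(m,0,cv2.CHAIN_APPROX_NONE)[0][0])
    def cen(s,m):
        M=cv2.moments(s.hull(m)); return np.array([M['m10'],M['m01']])/M['m00']
def tri(a,ua,b,ub):
    da=a.ray(ua)[0];db=b.ray(ub)[0]
    t=np.linalg.lstsq(np.c_[da,-db],b.T[:3,3]-a.T[:3,3],rcond=None)[0]
    p=a.T[:3,3]+t[0]*da;q=b.T[:3,3]+t[1]*db
    return (p+q)/2,np.linalg.norm(p-q)
RED=((0,150,90),(8,255,255));GREEN=((55,120,60),(85,255,255));BLUE=((105,120,50),(130,255,255))
E
python3 - <<'E'
from h import *
s=V("scene");t=V("top")
for n,c,a,b,z in(("red",RED,(258,242),(276,128),.1035),("green",GREEN,(357,248),(198,132),.1035),("blue",BLUE,(160,140),(380,226),.105)):
    ua=s.cen(s.mask(*c,a,45));ub=t.cen(t.mask(*c,b,40))
    print(n,ua,ub,*tri(s,ua,t,ub),s.plane(ua,z)[0],t.plane(ub,z)[0])
for v,c in((s,(356,190)),(t,(198,228))):
    m=v.mask((0,0,120),(180,50,255),c,90)
    q=cv2.minAreaRect(v.plane(v.hull(m)[:,0],.008)[:,:2].astype(np.float32)); print("tray",q)
    p=cv2.approxPolyN(v.hull(m),4)[0]; P=v.plane(p,.012); print(P[:,:2],P.mean(0),np.linalg.norm(P-np.roll(P,1,0),axis=1))
print(R.from_quat(readout.get_obs()['tool_rot']).as_matrix())
A=cv2.resize(s.p[110:200,115:215],None,fx=4,fy=4,interpolation=2);B=cv2.resize(t.p[190:260,325:425],None,fx=4,fy=4,interpolation=2)
cv2.imwrite("pics/c1.png",np.vstack([A,B])[:600,:,::-1])
E
```

```text
red [257.0701 242.2988] [275.2579 127.6935] [ 0.6616 -0.0062  0.1019] 0.0004651031817643984 [ 0.6626 -0.0063  0.1035] [ 0.6612 -0.006   0.1035]
green [357.2522 248.4907] [197.8314 131.5568] [0.6598 0.1473 0.1008] 0.0010777205785176551 [0.6614 0.1462 0.1035] [0.6592 0.1473 0.1035]
blue [159.4921 139.0643] [384.1149 225.5362] [ 0.4639 -0.2036  0.1069] 0.006859350395383799 [ 0.4625 -0.2007  0.105 ] [ 0.4643 -0.2076  0.105 ]
tray ((0.46842384338378906, 0.1707097589969635), (0.2430257648229599, 0.18993650376796722), 79.12454223632812)
[[0.4016 0.3056]
 [0.5869 0.2701]
 [0.5415 0.0333]
 [0.3569 0.0687]] [0.4717 0.1694 0.012 ] [0.2411 0.1887 0.2411 0.188 ]
tray ((0.4673033654689789, 0.17194822430610657), (0.24291251599788666, 0.18227142095565796), 79.12371063232422)
[[0.5331 0.0344]
 [0.3558 0.0693]
 [0.4017 0.3061]
 [0.58   0.2738]] [0.4677 0.1709 0.012 ] [0.2439 0.1806 0.2412 0.1812]
[[ 0.2249 -0.0002  0.9744]
 [-0.9744  0.0011  0.2249]
 [-0.0011 -1.      0.0001]]
```

View pics/c1.png

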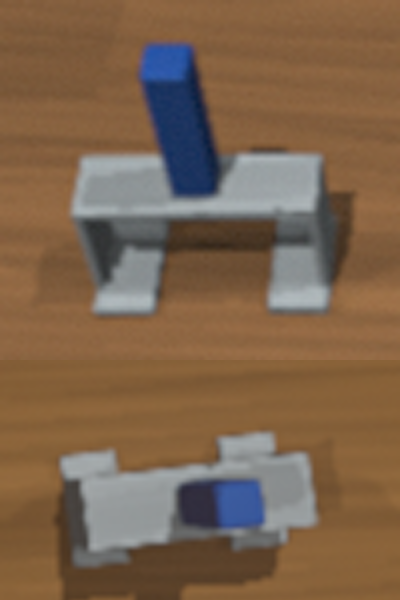

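Run:
```python
from h import *
s=V("scene");t=V("top")
ut=np.array([[80,477],[308,453],[316,525],[85,550]])-[0,360]; ut=ut/4+[325,190]-.375
us=np.array([[82,156],[322,154],[321,211],[73,214]])/4+[115,110]-.375
for v,u,h in((s,us,(159.5,139)),(t,ut,(380,226.2))):
    P=v.plane(u,.064);print(P[:,:2],P.mean(0))
    for a,b in((0,1),(3,2)):
        d=P[b]-P[a]; d=d*np.sign(d[1]); print("y-axis yaw",np.degrees(np.arctan2(-d[0],d[1])),np.linalg.norm(d))
    print(v.plane(h,.105))
for c,lo in((BLUE,(105,80,25)),):
    ua=s.cen(s.mask(lo,c[1],(160,140),45));ub=t.cen(t.mask(lo,c[1],(380,226),40));print(ua,ub,*tri(s,ua,t,ub))
```

```text
[[ 0.4532 -0.2573]
 [ 0.4431 -0.1432]
 [ 0.4784 -0.1378]
 [ 0.4891 -0.2527]] [ 0.466  -0.1977  0.064 ]
y-axis yaw 5.057000814869562 0.11452160000386208
y-axis yaw 5.335793504456899 0.115323939644422
[[ 0.4623 -0.2007  0.105 ]]
[[ 0.4788 -0.1399]
 [ 0.4876 -0.2538]
 [ 0.4516 -0.256 ]
 [ 0.4421 -0.1408]] [ 0.465  -0.1976  0.064 ]
y-axis yaw 4.438191712578634 0.11432732316193685
y-axis yaw 4.694053695848987 0.1155084077794764
[[ 0.4633 -0.1998  0.105 ]]
[159.5691 139.3008] [383.3168 225.2884] [ 0.4645 -0.2027  0.1069] 0.005684900870555044
```

```bash
python3 -m handwheel '[[0,0,30,0,1],[0,0,60,0,1],[33,39,60,0,1],[66,77,60,-4,1],[99,116,60,-8,1],[132,154,60,-8,1],[165,193,60,-8,1],[198,231,60,-8,1],[231,270,60,-8,1],[263,308,60,-8,1],[296,347,60,-8,1],[329,385,60,-8,1]]' && python3 -m handwheel '[[0,0,0,0,1],[0,0,0,0,1],[0,0,-30,0,1],[0,0,-60,0,1],[0,0,-60,0,1],[0,0,-60,0,1]]'
python3 - <<'E'
from h import *
print(R.from_quat(readout.get_obs()['tool_rot']).as_matrix()[:,0])
s=V("scene");t=V("top")
A=s.p[60:240,60:310];B=t.p[130:310,262:512]
cv2.imwrite("pics/c2.png",cv2.resize(np.hstack([A,B]),None,fx=1.6,fy=1.6)[:,:,::-1])
E
```

```text
clock: 1.5
ee_pos: [0.4607, -0.2027, 0.2789]
tool_rot: [-0.521, 0.477, -0.478, 0.521]
contact_force: [0.7, -0.4, -0.2]
gripper_width: 1.0
clock: 2.1
ee_pos: [0.4587, -0.2054, 0.2188]
tool_rot: [0.521, -0.479, 0.478, -0.521]
contact_force: [-0.4, 0.1, 0.2]
gripper_width: 1.0
[ 0.0851 -0.9964 -0.0005]
```

View pics/c2.png

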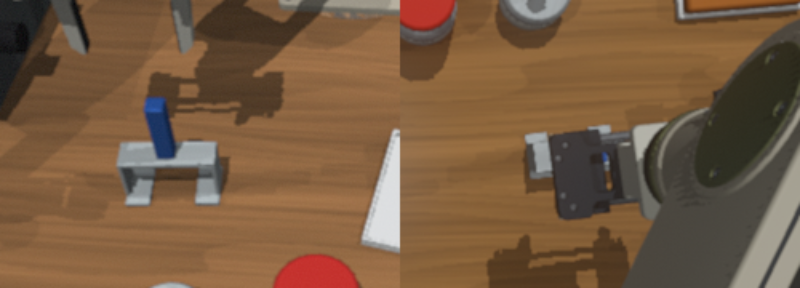

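```bash
python3 -m handwheel '[[0,0,0,0,1],[0,0,0,0,1],[0,0,0,0,1]]'
python3 - <<'E'
from h import *
o=readout.get_obs();print(o['ee_pos'],o['joint_pos'],o['joint_vel'])
s=V("scene");g=o['ee_pos']
T=R.from_quat(o['tool_rot']).as_matrix()
for k in(-1,1): print(s.proj(g+k*.0465*T[:,0]))
A=s.p[0:160,60:260];cv2.imwrite("pics/c3.png",cv2.resize(A,None,fx=3,fy=3)[:,:,::-1])
E
```

```text
clock: 2.5
ee_pos: [0.4601, -0.2047, 0.2194]
tool_rot: [-0.521, 0.477, -0.478, 0.521]
contact_force: [0.4, -0.5, -1.4]
gripper_width: 1.002
[ 0.4601 -0.2047  0.2194] [-0.5205 -0.1345  1.7513  0.      1.5236  0.9631] [ 0.0011  0.0031  0.0069  0.0003 -0.0014 -0.0001]
[[173.5542  89.0393]]
[[116.1307  89.4344]]
```

View pics/c3.png

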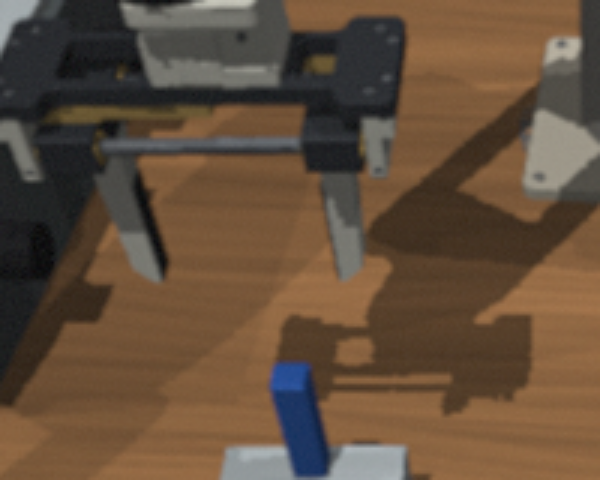

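```bash
python3 -m handwheel '[[4,5.5,0,0,1],[4,5.5,0,0,1],[4,5.5,-25,0,1],[4,5.5,-45,0,1],[4,5.5,-45,0,1],[4,5.5,-45,0,1]]'
python3 - <<'E'
from h import *
s=V("scene");o=readout.get_obs();print(o['ee_pos'])
A=s.p[40:200,60:260];cv2.imwrite("pics/c4.png",cv2.resize(A,None,fx=3,fy=3)[:,:,::-1])
E
```

```text
clock: 3.15
ee_pos: [0.4636, -0.1987, 0.1737]
tool_rot: [0.521, -0.478, 0.477, -0.521]
contact_force: [0.8, 0.2, 0.1]
gripper_width: 1.002
[ 0.4641 -0.1991  0.1746]
```

View pics/c4.png

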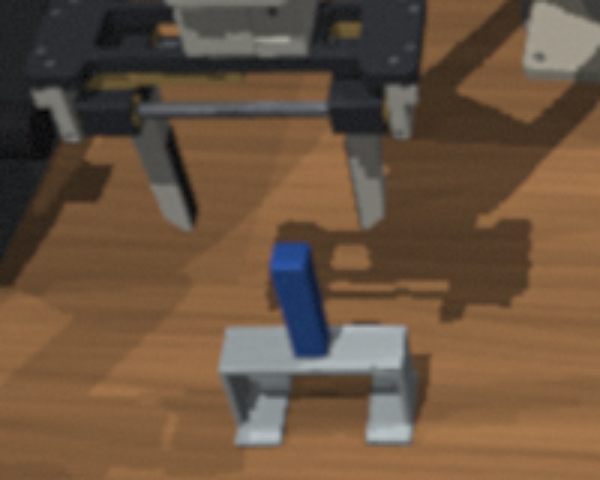

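```bash
python3 -m handwheel '[[0,0,-30,0,1],[0,0,-60,0,1],[0,0,-80,0,1],[0,0,-88,0,1],[0,0,-88,0,1],[0,0,-88,0,1]]'; python3 -m handwheel '[[0,0,0,0,0.5],[0,0,0,0,0.2],[0,0,0,0,0],[0,0,0,0,0],[0,0,0,0,0],[0,0,0,0,0],[0,0,0,0,0]]' 8; python3 -m handwheel '[[0,0,0,0,0],[0,0,0,0,0],[0,0,0,0,0],[0,0,0,0,0]]' 50
```

```text
clock: 3.8
ee_pos: [0.4648, -0.1996, 0.0874]
tool_rot: [-0.521, 0.477, -0.479, 0.522]
contact_force: [-1.0, -0.2, -0.2]
gripper_width: 1.0
clock: 4.5
ee_pos: [0.4637, -0.199, 0.0856]
tool_rot: [0.521, -0.478, 0.478, -0.521]
contact_force: [-0.7, -0.4, 0.1]
gripper_width: 0.447
clock: 4.9
ee_pos: [0.4636, -0.1989, 0.0855]
tool_rot: [0.521, -0.478, 0.478, -0.521]
contact_force: [-0.0, 0.6, -0.7]
gripper_width: 0.235
```

```bash
python3 -m handwheel '[[0,0,15,0,0],[0,0,45,0,0],[0,0,76,0,0],[0,0,76,0,0],[14,36,76,0,0],[28,73,76,0,0],[42,110,76,0,0],[55,146,76,0,0],[69,182,76,0,0],[69,182,76,0,0],[69,182,76,0,0],[69,182,76,0,0]]'
python3 - <<'E'
from h import *
s=V("scene");o=readout.get_obs();print(o['ee_pos'],o['contact_force'])
A=s.p[60:310,130:400];cv2.imwrite("pics/c5.png",cv2.resize(A,None,fx=2.4,fy=2.4,interpolation=2)[:,:,::-1])
ua=s.cen(s.mask(*RED,(258,242),45));print(ua,s.plane(ua,.1035))
E
```

```text
clock: 6.1
ee_pos: [0.5322, -0.0177, 0.1612]
tool_rot: [0.522, -0.478, 0.478, -0.521]
contact_force: [-1.0, -0.1, -2.9]
gripper_width: 0.235
[ 0.5323 -0.018   0.1614] [ 0.5089  0.042  -1.7809]
[257.0467 242.1963] [[ 0.6624 -0.0064  0.1035]]
```

View pics/c5.png

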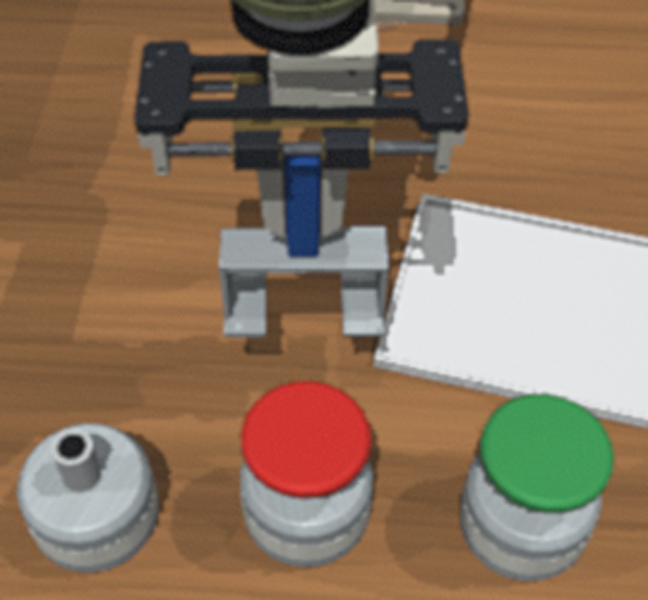

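Run:
```python
from h import *
s=V("scene");t=V("top")
u=np.array([[225,333],[266,333],[345,333],[386,333]])/2.4+[130,60]-.3
print(s.plane(u,.0765))
u=np.array([[221,262],[387,267]])/2.4+[130,60]-.3
print(s.plane(u,.1395))
g=readout.get_obs()['ee_pos']+[0,0,.0188]
c=g+[-0,0,-.105]; X=np.array([.9963,.0855,0]);Y=np.array([-.0855,.9963,0])
print([ (c+.03*X+k*Y)[:2] for k in(-.053,-.028,.028,.053)], c)
cv2.imwrite("pics/c6.png",cv2.resize(t.p[80:280,180:420],None,fx=2.5,fy=2.5,interpolation=2)[:,:,::-1])
```

```text
[[ 0.5652 -0.0724  0.0765]
 [ 0.563  -0.0431  0.0765]
 [ 0.5586  0.0132  0.0765]
 [ 0.5563  0.0425  0.0765]]
[[ 0.5513 -0.0728  0.1395]
 [ 0.5469  0.0394  0.1395]]
[array([ 0.5668, -0.0683]), array([ 0.5647, -0.0434]), array([0.5599, 0.0124]), array([0.5578, 0.0373])] [ 0.5324 -0.0181  0.0754]
```

View pics/c6.png

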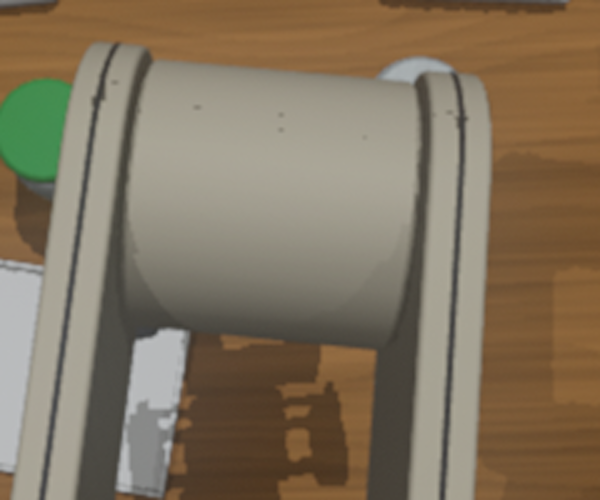

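```bash
python3 -m handwheel '[[16,1.5,0,0,0],[32,3,0,0,0],[48,4.5,0,0,0],[64,6,0,0,0],[80,7.5,0,0,0],[80,7.5,0,0,0]]'; python3 -m handwheel '[[10,1,0,0,0],[20,2,0,0,0],[30,3,0,0,0],[40,3.8,0,0,0],[50,4.5,0,0,0],[50,4.5,0,0,0],[50,4.5,0,0,0]]'
python3 - <<'E'
from h import *
s=V("scene");o=readout.get_obs();print(o['ee_pos'],o['contact_force'])
A=s.p[60:310,130:400];cv2.imwrite("pics/c7.png",cv2.resize(A,None,fx=2.4,fy=2.4,interpolation=2)[:,:,::-1])
E
```

```text
clock: 6.85
ee_pos: [0.6138, -0.0104, 0.1615]
tool_rot: [-0.521, 0.478, -0.478, 0.521]
contact_force: [-0.4, -0.1, -2.0]
gripper_width: 0.234
clock: 7.55
ee_pos: [0.662, -0.0056, 0.1615]
tool_rot: [0.521, -0.478, 0.478, -0.521]
contact_force: [0.5, 0.4, -2.6]
gripper_width: 0.234
[ 0.662  -0.0054  0.1615] [-0.3285 -0.4314 -2.7585]
```

View pics/c7.png

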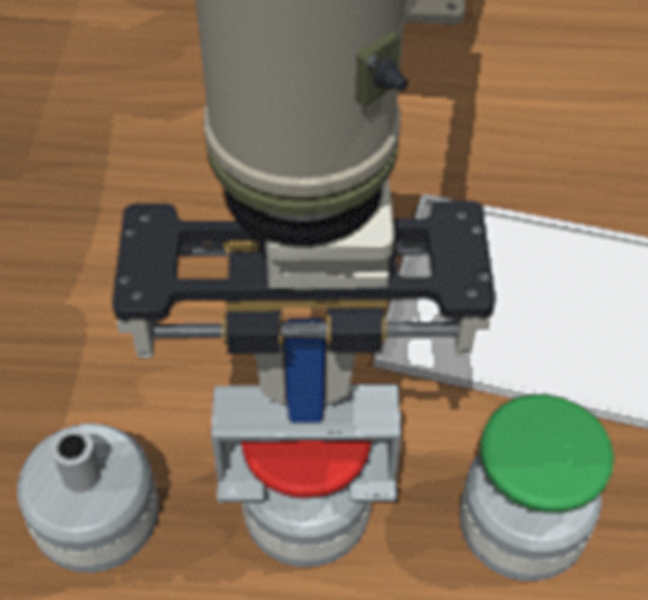

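```bash
python3 -m handwheel '[[0,0,4,0,0],[0,0,8,0,0],[0,0,12,0,0],[0,0,15,0,0],[0,0,17,0,0],[0,0,18,0,0],[0,0,19,0,0],[0,0,20,0,0],[0,0,21,0,0]]'; python3 -m handwheel '[[0,0,1,0,0],[0,0,2,0,0],[0,0,3,0,0],[0,0,4,0,0],[0,0,5,0,0],[0,0,6,0,0],[0,0,7,0,0],[0,0,8,0,0],[0,0,9,0,0],[0,0,10,0,0]]';python3 -m handwheel '[[0,0,2,0,0],[0,0,4,0,0],[0,0,6,0,0],[0,0,8,0,0],[0,0,10,0,0],[0,0,12,0,0],[0,0,14,0,0],[0,0,16,0,0],[0,0,18,0,0],[0,0,20,0,0],[0,0,20,0,0]]'
python3 - <<'E'
from h import *
s=V("scene");o=readout.get_obs();print(o['ee_pos'],o['contact_force'])
A=s.p[60:310,130:400];cv2.imwrite("pics/c8.png",cv2.resize(A,None,fx=2.4,fy=2.4,interpolation=2)[:,:,::-1])
E
```

```text
clock: 8.5
ee_pos: [0.6619, -0.0049, 0.1809]
tool_rot: [0.522, -0.478, 0.477, -0.521]
contact_force: [3.5, 0.9, -13.4]
gripper_width: 0.234
clock: 9.5
ee_pos: [0.6627, -0.005, 0.1926]
tool_rot: [0.521, -0.478, 0.478, -0.521]
contact_force: [0.9, 0.4, -4.0]
gripper_width: 0.233
clock: 10.6
ee_pos: [0.6629, -0.005, 0.2131]
tool_rot: [-0.521, 0.478, -0.478, 0.521]
contact_force: [-0.3, 0.4, -3.2]
gripper_width: 0.237
[ 0.6629 -0.005   0.2129] [-0.1358  0.1704 -2.9197]
```

View pics/c8.png

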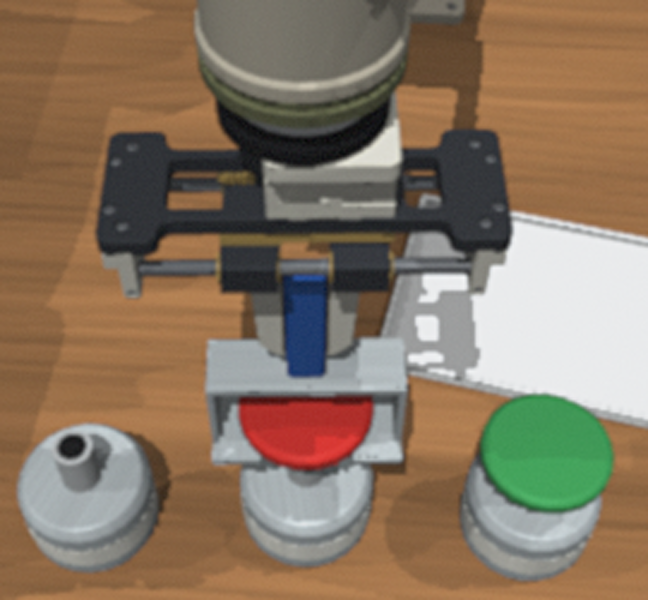

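```bash
python3 -m handwheel '[[0,0,5,0,0],[0,0,12,0,0],[0,0,20,0,0],[0,0,27,0,0],[0,0,30,0,0],[-3,3,30,0,0],[-9,8,30,0,0],[-17,15,30,0,0],[-26,24,30,0,0],[-35,32,30,0,0],[-44,40,30,0,0],[-53,48,30,0,0]]'; python3 -m handwheel '[[-9,8,0,0,0],[-18,16,0,0,0],[-27,24,0,0,0],[-36,32,0,0,0],[-45,41,0,0,0],[-54,49,0,0,0],[-63,57,0,0,0],[-72,65,0,0,0],[-81,73,0,0,0],[-90,82,0,0,0],[-98,89,0,0,0],[-106,96,0,0,0]]'; python3 -m handwheel '[[-8,8,0,0,0],[-16,16,0,0,0],[-23,22,0,0,0],[-29,27,0,0,0],[-33,30,0,0,0],[-35,32,0,0,0],[-35,32,0,0,0],[-35,32,0,0,0],[-35,32,0,0,0]]'
python3 - <<'E'
from h import *
s=V("scene");o=readout.get_obs();print(o['ee_pos'],o['contact_force'])
A=s.p[20:270,200:470];cv2.imwrite("pics/c9.png",cv2.resize(A,None,fx=2.4,fy=2.4,interpolation=2)[:,:,::-1])
E
```

```text
clock: 11.85
ee_pos: [0.6088, 0.0439, 0.2427]
tool_rot: [-0.521, 0.478, -0.478, 0.521]
contact_force: [-0.1, -0.3, -3.7]
gripper_width: 0.232
clock: 13.05
ee_pos: [0.503, 0.1396, 0.2427]
tool_rot: [-0.521, 0.478, -0.478, 0.521]
contact_force: [0.7, -0.2, -2.9]
gripper_width: 0.233
clock: 13.95
ee_pos: [0.4689, 0.1708, 0.2426]
tool_rot: [0.521, -0.478, 0.478, -0.521]
contact_force: [0.3, 0.3, -3.1]
gripper_width: 0.237
[0.4689 0.1708 0.2426] [ 0.7605  0.1448 -3.2356]
```

View pics/c9.png

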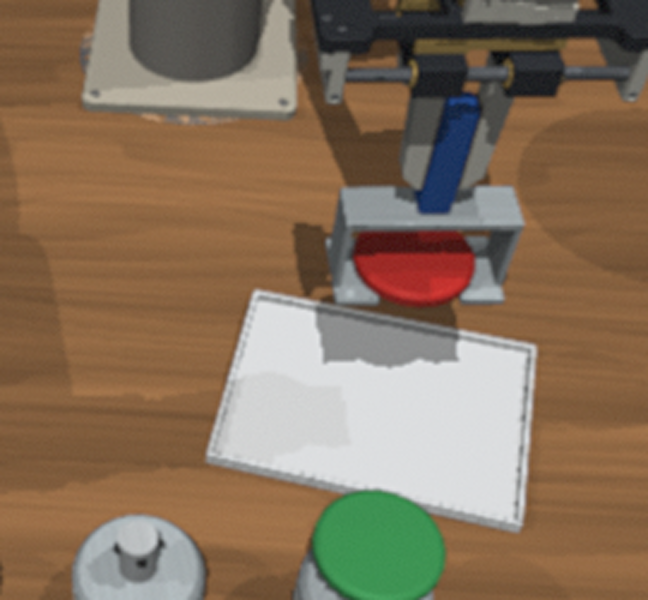

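```bash
python3 -m handwheel '[[0,0,-4,0,0],[0,0,-14,0,0],[0,0,-28,0,0],[0,0,-42,0,0],[0,0,-56,0,0],[0,0,-70,0,0],[0,0,-84,0,0],[0,0,-98,0,0],[0,0,-110,0,0],[0,0,-120,0,0],[0,0,-127,0,0],[0,0,-130,0,0]]'; python3 -m handwheel '[[0,0,-2,0,0],[0,0,-4,0,0],[0,0,-6,0,0],[0,0,-8,0,0],[0,0,-10,0,0],[0,0,-12,0,0],[0,0,-14,0,0],[0,0,-16,0,0],[0,0,-18,0,0],[0,0,-20,0,0],[0,0,-21,0,0],[0,0,-21,0,0]]';  python3 -m handwheel '[[0,0,-1,0,0],[0,0,-1.5,0,0],[0,0,-1.5,0,0]]'
```

```text
clock: 15.2
ee_pos: [0.4684, 0.1709, 0.1118]
tool_rot: [0.522, -0.478, 0.478, -0.521]
contact_force: [-0.8, 0.9, -2.2]
gripper_width: 0.237
clock: 16.4
ee_pos: [0.4686, 0.171, 0.0914]
tool_rot: [0.521, -0.478, 0.478, -0.521]
contact_force: [0.3, 0.8, -2.6]
gripper_width: 0.235
clock: 16.7
ee_pos: [0.4687, 0.171, 0.0901]
tool_rot: [0.521, -0.478, 0.478, -0.521]
contact_force: [-0.5, 0.5, -2.2]
gripper_width: 0.237
```

```bash
python3 -m handwheel '[[0,0,-0.5,0,0],[0,0,-0.5,0,0],[0,0,-0.5,0,0]]'; python3 -m handwheel '[[0,0,-0.5,0,0],[0,0,-0.5,0,0],[0,0,-0.5,0,0]]';python3 - <<'E'
from h import *
s=V("scene");o=readout.get_obs();print(o['ee_pos'],o['contact_force'])
A=s.p[20:270,200:470];cv2.imwrite("pics/c10.png",cv2.resize(A,None,fx=2.4,fy=2.4,interpolation=2)[:,:,::-1])
E
```

```text
clock: 17.0
ee_pos: [0.4687, 0.171, 0.0897]
tool_rot: [-0.521, 0.478, -0.478, 0.521]
contact_force: [0.5, -0.3, -1.9]
gripper_width: 0.237
clock: 17.3
ee_pos: [0.4689, 0.1711, 0.0895]
tool_rot: [-0.521, 0.478, -0.478, 0.521]
contact_force: [-1.3, 0.5, 3.1]
gripper_width: 0.234
[0.4689 0.1711 0.0895] [-1.8977 -0.2308  3.2589]
```

View pics/c10.png

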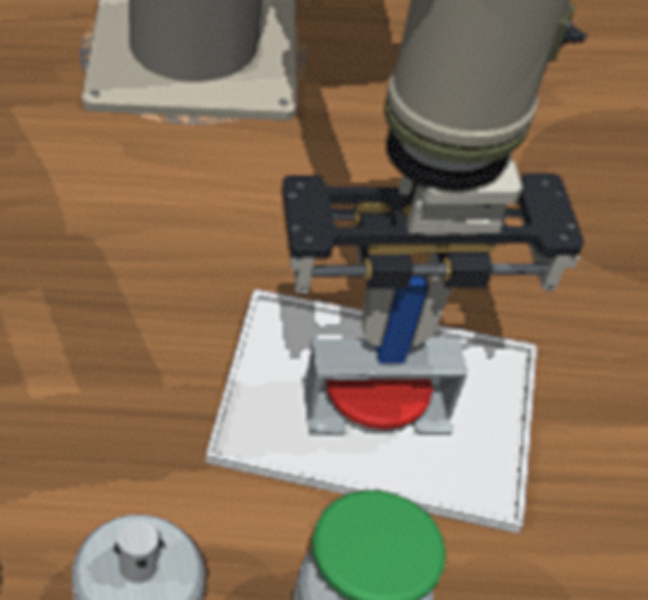

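```bash
python3 -m handwheel '[[0,0,0,0,0.25],[0,0,0,0,0.3],[0,0,0,0,0.4],[0,0,0,0,0.6],[0,0,0,0,0.8],[0,0,0,0,0.8],[0,0,0,0,0.8],[0,0,0,0,0.8]]' 5; python3 -m handwheel '[[0,0,5,0,0.8],[0,0,15,0,0.8],[0,0,30,0,0.8],[0,0,50,0,0.8],[0,0,70,0,0.8],[0,0,90,0,0.8],[0,0,110,0,0.8],[0,0,130,0,0.8],[0,0,150,0,0.8],[0,0,150,0,0.8]]'; python3 -m handwheel '[[0,-30,0,0,0.8],[0,-60,0,0,0.8],[0,-90,0,0,0.8],[0,-120,0,0,0.8],[0,-160,0,0,0.8],[0,-200,0,0,0.8],[0,-240,0,0,0.8],[0,-240,0,0,0.8],[0,-240,0,0,0.8],[0,-240,0,0,0.8]]';python3 - <<'E'
from h import *
s=V("scene");t=V("top")
A=s.p[90:290,230:470];B=t.p[90:290,110:350]
cv2.imwrite("pics/c11.png",cv2.resize(np.hstack([A,B]),None,fx=1.66,fy=1.66,interpolation=2)[:,:,::-1])
for v,c in((s,(358,185)),(t,(198,228))): 
    m=v.mask(*RED,c,50);print(m.sum(),v.plane(v.cen(m),.03))
E
```

```text
clock: 18.15
ee_pos: [0.4687, 0.171, 0.0891]
tool_rot: [-0.521, 0.478, -0.478, 0.521]
contact_force: [-0.0, 0.5, 1.0]
gripper_width: 0.76
clock: 19.15
ee_pos: [0.4707, 0.1715, 0.244]
tool_rot: [-0.519, 0.476, -0.479, 0.523]
contact_force: [0.2, -0.1, 0.6]
gripper_width: 0.8
clock: 20.15
ee_pos: [0.4686, -0.0681, 0.2389]
tool_rot: [-0.521, 0.478, -0.477, 0.522]
contact_force: [-0.4, 0.3, 1.1]
gripper_width: 0.798
603 [[0.4881 0.1698 0.03  ]]
138 [[0.4962 0.1731 0.03  ]]
```

Run:
```python
from h import *
import itertools
s=V("scene");t=V("top")
Rz=R.from_euler('z',4.9,degrees=True).as_matrix()
box=np.array(list(itertools.product((-.011,.011),(-.011,.011),(-.041,.041))))@Rz.T+[.4687,.171,.109]
a=np.linspace(0,2*np.pi,60)
cap=np.vstack([np.c_[.042*np.cos(a)+.4687,.042*np.sin(a)+.171,0*a+z] for z in(.022,.033)])
bb=lambda u:np.r_[u.min(0),u.max(0)].round(1)
for v,c,g in((s,(358,165),(357,248)),(t,(198,228),(198,132))):
    h=v.hull(v.mask((105,80,25),(130,255,255),c,60))[:,0]; print("handle",bb(h),bb(v.proj(box)))
    h=v.hull(v.mask((0,120,50),(8,255,255),(int(v.proj([.4687,.171,.03])[0,0]),int(v.proj([.4687,.171,.03])[0,1])),35))[:,0]; print("cap",bb(h),bb(v.proj(cap)))
    print("green",v.plane(v.cen(v.mask(*GREEN,g,45)),.1035))
```

```text
handle [357 133 377 170] [355.4 131.1 378.6 171.6]
cap [336 178 379 198] [335.8 161.8 381.4 200.1]
green [[0.6615 0.1462 0.1035]]
handle [177 223 189 234] [175.  222.1 197.3 235.9]
cap [181 236 212 247] [175.5 207.9 215.6 247.6]
green [[0.6592 0.1473 0.1035]]
```

Run:
```python
from h import *
t=V("top");print(t.p[229,172:206:2].tolist());print(t.p[241,172:222:3].tolist());o=readout.get_obs();print(o['clock'],o['joint_vel'])
```

```text
[[145, 150, 153], [145, 151, 153], [114, 124, 146], [60, 91, 154], [61, 92, 153], [61, 91, 153], [61, 91, 151], [60, 89, 149], [55, 65, 98], [54, 58, 76], [54, 58, 77], [55, 59, 77], [71, 77, 91], [131, 136, 138], [131, 136, 137], [131, 137, 138], [132, 137, 139]]
[[109, 109, 109], [97, 99, 101], [98, 101, 103], [97, 64, 64], [105, 53, 52], [106, 55, 54], [106, 55, 53], [106, 56, 55], [106, 56, 55], [110, 56, 56], [113, 57, 57], [114, 56, 56], [103, 56, 56], [88, 70, 70], [105, 106, 106], [120, 120, 120], [131, 133, 132]]
20.4 [-0.0071  0.0021 -0.0018 -0.0021  0.0007 -0.    ]
```

The shaded handle face ends at column 196, against a predicted 197, so the handle is upright. I'm handing the job in.

```bash
python3 -c "
from plant import workorder
print(workorder.job_done())"
```

```text
the job is handed in; nothing more can be done
None
```

The job is handed in: the red cap is in the white tray, and the puller is standing on its lips around it. I gripped the blue handle, slid the lips under the brim and pulled straight up. The cap came off with a peak reading of about 13 N, including the puller's weight. I then carried it over, lowered it and let go about 18 s in; the clock stood at 20.4 s at my last check, against the 54 s limit.

**Last checks (all from measured pixels):**
- **Handle:** its outline matches an upright handle within about 2 px in both views. In the top view the colour mask missed the shaded face. Raw pixels showed that face ending at column 196, against a predicted 197.
- **Red cap:** its lower edge is within about 2 px of a level cap standing on the tray floor. The bridge hides its upper part, so this check is partial.
- **Green cap:** it has not moved from its pot.
- **Robot:** the gripper was clear of everything and at rest.

**Not checked by eye:** I had used up the 12 allowed pictures, so the scene after release was only measured, not viewed.

**One disagreement:** after the first long move, the measured tool position was about 5 mm off the commanded one. The camera agreed with the measured value, so I corrected to that before grasping.

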